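# Close the tube mixer's cover and start its hand screw

### The job

The tube rack is loaded on the bench mixer: swing the clear hold-down cover fully shut, then start its black hand screw: turn it backward (anticlockwise from above) until you feel it drop into the thread, and from there forward one full turn. Do not run it home, I will tighten it once the cover is levelled: finish while still holding the knob in a steady grip. Leave the other things on the bench where they are.

Things in the scene. Friction and masses are not known exactly. Their poses are not given: they have to be found in the camera images.
- mixer: Bench tube mixer, does not slide. White housing 270 mm deep (its x), 240 wide (y), 70 high; platform to 84 mm; on it a white rack of 21 capped tubes up to 169 mm, under the cover. Origin: centre of the underside, on the bench. z up; -x is the front with the dials, +x the hinge side. The aluminium threaded boss, 38 mm across, mouth at 166 mm height, stands at x -65 mm, y 0.
- cover_hinge (a point): Middle of the cover's hinge axis, 174 mm above the bench, at mixer x +70 mm, y 0; the axis runs along the mixer's y. The frame turns with the cover: x points from the free edge to the hinge, z is the outward normal of the cover's outer (upper) face.
- cover_rail (a point): Middle of the steel front rail on the cover's free edge: round bar 12 mm thick, 176 mm long along the mixer's y, 165 mm from the hinge axis. From rail to hinge runs a clear panel, 166 mm wide, faces 3 mm either side of the plane of hinge axis and rail (4 mm at the steel side bars). The knob stands on its middle line; the panel 40 to 75 mm to either side of that line is free to be pushed on.
- cover (a joint): Angle of the cover in rad: 0 fully shut (level, on its stop), growing as the free edge swings up and towards the hinge side. Starts open at 0.9 to 1.15. A friction hinge keeps it where it is left; 2 to 10 N down on the free edge shuts it. It must be shut before the screw can meet the boss.
- knob: Black fluted round knob with a white index line (its x axis) on top, 39 mm across; it spans 1 to 27 mm above this origin along its z axis, which is the screw axis (up when the cover is shut). The origin lies 135 mm from the hinge axis, 5 mm above the cover's middle plane plus screw_lift. It sits on a captive steel screw (16 mm shank) that turns and slides in the cover.
- screw_lift (a joint): How far the captive screw stands out of the cover, in m: 0 run home, at most 0.034. About 0 while the cover is open; shutting the cover lifts it to 0.022 to 0.025. Turned backward it climbs to 0.026, then drops 6 mm to 0.020 at the thread start, by its weight (1.5 N): a grip can hold it up until the fingers open. From there it sinks 12 mm per forward turn, to 0.008 after one.
- screw_turn (a joint): Angle of the screw in the cover in rad, counted over several turns: grows when turned backward (anticlockwise from above), falls when turned forward. Right-hand two-start thread, 12 mm per turn. Starts at -1.9 to -0.6; the drop comes 0.7 to 2.2 rad further back, and again each half turn beyond. Friction 0.02 N m. A full turn needs several grasps.
- spare_rack: White wire-grid tube rack, 104 x 204 x 60 mm, tubes up to 85 mm, left of the mixer; leave alone. Origin under its centre.
- label_roll: White roll of labels, 76 mm across, 40 mm high, standing flat left of the mixer; leave alone.
- pot_large: Specimen pot with red lid, 68 mm across, 83 mm high, in the white tray on the right; leave alone.
- pot_round: Specimen pot with red lid, 64 mm across, 79 mm high, in the tray; leave alone.
- pot_small: Specimen pot with orange lid, 52 mm across, 67 mm high, in the tray; leave alone.

How it is judged:
By the outcome, as a careful person would: the job done as asked, in the order asked, and still so for the second after the job is handed in, while the arm keeps its last pose, push and grip.
It also fails if it takes over 72 s, if anything falls off the work surface, if the arm or the gripper's body presses on something with over 40 N, if the wrist force passes 120 N, or if a joint passes its speed limit or range.

### The arm

A 6-joint arm with a two-finger parallel gripper is mounted at the origin on the work surface. World frame = base frame: x ahead of the robot, y to its left, z up, the work surface at z = 0. Lengths are in mm, angles in rad, forces in N, time in s.
With the tool pointing down it reaches from about 350 to 875 mm from the base axis. Payload 4.2 kg.
Tool frame: the origin (TCP) lies at the very end of the fingers, on their centre line; the grasp point (between the pads) lies arm.grip_depth behind it (arm.grip_depth is the distance from the TCP to the grasp point, in mm); z points along the fingers, y is the direction in which the jaws open and shut (so a half turn about z gives the same grasp; the last joint's range is limited). The gripper opens to 85 mm and grips with 20 to 120 N. Pads are 22 mm wide; open, the fingers measure 114 mm over their backs; the gripper's body (76 mm by 85 mm) begins 54 mm behind the grasp point. The pads swing forward as they close: fully open they stand 13 mm farther back than shut.
Start: joints at [1.514, 0.385, 0.008, 0, -1.194, -0.259], TCP at [194.078, 594.082, 231.312] pointing down, gripper open.
Joint ranges: [-3.14, 3.14], [-1.21, 2.06], [-1.07, 1.41], [-3.16, 2.05], [-2.99, -0.16], [-3.1, 3.1]. Speed limits (rad/s): [2.79, 2.79, 3.14, 3.14, 3.14, 3.14].

### API

Orientations are given as a unit quaternion [x, y, z, w].
In Python, from bench import arm, optics, workorder gives the robot as it stands. The module is installed in compiled form; this text tells all that it offers.
- The arm moves only by the tool play_rows, never from a script. Its arguments are lists of equal length, an entry for each row: "travel": the shift along the tool's x, y, z in m, a list of three; "rotation": the turn, a rotation vector about the tool's x, y, z in rad, a list of three; "grip": the opening, from 0 (shut) to 1 (fully open). In form: {"travel": [[x, y, z], ...], "rotation": [[rx, ry, rz], ...], "grip": [grip, ...]}. A call has 1 to 12 rows; each row shifts and turns the commanded pose from where the row before left it, along the tool's axes as they then stand; what a row does not reach is not made up. A row lasts 1/12 s, in which the tool goes at most 41.7 mm and 7.16 degrees, less where a joint would pass 70% of its speed; a pose out of reach is approached as far as the arm can. A call is refused whole if a number of a shift passes 0.0417 or a number of a turn 0.125, either way. A call with a gripper value outside its range is refused whole. The fingers move at their own pace and stop on an object; the grip force is fixed at half the most. Time passes only in rows, so rows that do not move let the fingers close. It gives the time, the measured TCP pose, the force and the opening at its end, in the units of the state.
- arm.read_state(): the state, without advancing time (a new reading comes with each control period).
- optics.get_image(name): name is "scene" or "top"; returns a dict with "image" (480x640x3 uint8, blue, green, red), "depth" (480x640 float32, mm along the optical axis (not along the pixel's ray), 0 where there is no reading), "camera_matrix" (3x3 intrinsics, pixels), "k1" (the pictures are not rectified: a ray, as slopes to the right and down, at radius r is drawn at 1 + k1 r^2 times it, then the intrinsics apply), "R" (3x3) and "t" (3): a world point X has camera coordinates R X + t. Camera axes: x right, y down, z forward; pixel columns grow to the right and rows downward; lengths in mm; the calibration is good to about 2 mm. A picture is of the moment at which its call begins.
- workorder.job_done(): hands the job in, once; it reports no verdict.
The state is a dict: "clock": time; "joints": joint angles; "joint_vel": joint speeds; "joint_efforts": joint torques, N m; "position": TCP position; "ee_rot": TCP orientation; "contact_force": force on the tool from outside, world axes, zero at the start; "wrist_torque": the same for the moment, N m; "gripper_width": finger opening in mm.
Only numpy, scipy, OpenCV 4.12 (cv2) and the standard library are available. Lean on these libraries where they do the work, as an engineer would, in place of code of your own. Each camera call takes 0.05 s, during which the arm holds its last target. There are 200 camera calls.

## Working session

There is one attempt and no reset: what is moved stays moved. The work goes in short steps, Python scripts to look and compute and a tool call to move; the robot and the scene stay as the last step left them, time stands still between calls to the robot, and variables do not carry over. Pictures are saved under pics/ and viewed, about 8 in all and at most 12, crops included, and the job is handed in when it is done.

Besides the shell and the picture viewer there is one more tool, called after "Emit:" in YAML: its name, and indented under it one key for each argument. play_rows: Moves the arm, as the interface text tells. Its arguments: {"type":"object","properties":{"travel":{"type":"array","items":{"type":"array","items":{"type":"number"}}},"rotation":{"type":"array","items":{"type":"array","items":{"type":"number"}}},"grip":{"type":"array","items":{"type":"number"}}},"required":["travel","rotation","grip"]}

```bash
mkdir -p pics; cat > h.py <<'E'
import numpy as np, cv2
from bench import arm, optics, workorder
from scipy.spatial.transform import Rotation as Rn
def shot(n,f=None):
    d=optics.get_image(n)
    if f: cv2.imwrite('pics/'+f,d['image'])
    return d
def und(d,u,v):
    K=d['camera_matrix'];x=(u-K[0,2])/K[0,0];y=(v-K[1,2])/K[1,1]
    r=np.hypot(x,y);q=r
    for _ in range(30): q=r/(1+d['k1']*q*q)
    s=q/r if r>0 else 1
    return np.array([x*s,y*s,1.])
def ray(d,u,v):
    R=np.array(d['R']);t=np.array(d['t']).ravel();return -R.T@t,R.T@und(d,u,v)
def onz(d,u,v,z):
    c,w=ray(d,u,v);return c+w*(z-c[2])/w[2]
def dep(d,u,v):
    c,w=ray(d,u,v);return c+w*d['depth'][int(v),int(u)]
E
python3 - <<'E'
from h import *
a=shot('scene','s1.png');b=shot('top','t1.png')
for d in(a,b):print(d['camera_matrix'],d['k1'],ray(d,320,240))
print(arm.read_state(),arm.grip_depth)
np.savez('d1.npz',s=a['depth'],t=b['depth'])
E
```

```text
[[434.19776898   0.         313.11552515]
 [  0.         434.19776898 243.39514519]
 [  0.           0.           1.        ]] -0.008713699531125753 (array([ 812.71120135, -760.86951536, 1179.33148363]), array([-0.22608419,  0.55414136, -0.80132754]))
[[589.76223837   0.         335.28519553]
 [  0.         589.76223837 245.20727195]
 [  0.           0.           1.        ]] 0.031905318172888476 (array([ 358.19921923,  -62.22345758, 1536.19984702]), array([ 0.11129927,  0.03205449, -0.99364713]))
{'clock': 0.1, 'joints': array([ 1.51360465e+00,  3.85523884e-01,  6.75036390e-03, -4.44944975e-04,
       -1.19398552e+00, -2.58629918e-01]), 'joint_vel': array([ 0.00092925, -0.00050027,  0.00398477,  0.00233333, -0.00127986,
       -0.00113966]), 'joint_efforts': array([-4.53428984e-04, -3.93321025e+01,  1.88928133e+01,  4.19793382e+00,
       -2.60413552e-03,  4.22299891e-06]), 'position': array([193.92465136, 593.60507326, 230.29804444]), 'ee_rot': array([ 9.87544571e-01, -1.57336307e-01, -1.07061825e-04,  9.97174024e-04]), 'contact_force': array([-0.18744652,  0.36826071, -0.08314161]), 'wrist_torque': array([-0.04087173,  0.01812374, -0.02820822]), 'gripper_width': 85.47888808593179} 18.700000000000003
```

View pics/s1.png

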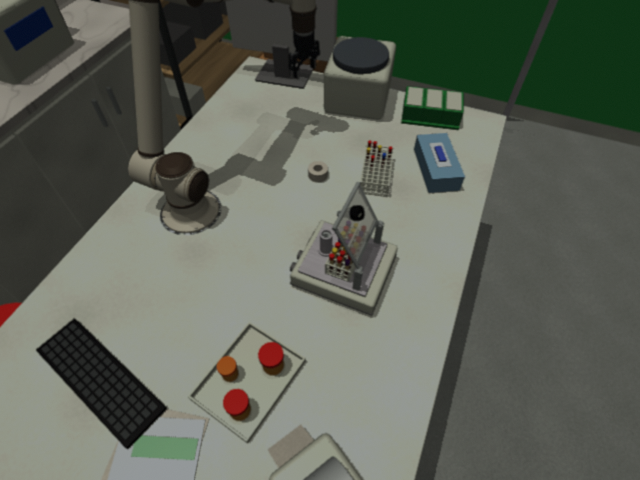

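View pics/t1.png

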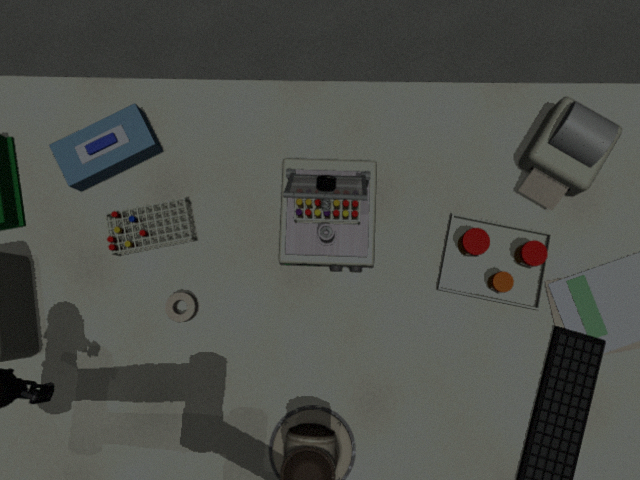

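The scene view shows the mixer at about (345,265) with its cover open, and the top view shows the housing corners near (283,158), (377,161), (375,267) and (279,265), the boss at (326,231) and the knob at (326,183). The mixer's front faces the robot.

```bash
python3 - <<'E'
from h import *
b=shot('top');im=b['image'];s=shot('scene')
for p in [(283,158),(377,161),(375,267),(279,265)]: print(p,onz(b,*p,70).round(1), dep(b,*(np.array(p)+np.sign(np.array([328,213])-p)*5)).round(1))
g=cv2.cvtColor(im,cv2.COLOR_BGR2GRAY)
c=cv2.HoughCircles(cv2.resize(g[200:265,295:360],None,fx=6,fy=6,interpolation=cv2.INTER_CUBIC),cv2.HOUGH_GRADIENT,1,50,param1=80,param2=20,minRadius=35,maxRadius=75)
print(c)
if c is not None:
  for q in c[0][:2]: u,v=q[0]/6+295,q[1]/6+200; print('boss',u,v,q[2]/6,onz(b,u,v,166).round(1),dep(b,u,v+5).round(1))
# housing outline by depth-derived z
def cloud(d):
    v,u=np.mgrid[0:480,0:640];K=d['camera_matrix']
    n=cv2.undistortPoints(np.stack([u,v],-1).reshape(-1,1,2).astype(float),K,np.array([d['k1'],0,0,0.])).reshape(480,640,2)
    P=np.dstack([n,np.ones((480,640))])*d['depth'][...,None]
    return (P-np.array(d['t']).ravel())@np.array(d['R'])
P=cloud(b)
m=((P[...,2]>55)&(P[...,2]<80)).astype(np.uint8); m[:, :260]=0;m[:,400:]=0;m[:130]=0;m[290:]=0
pts=P[m>0][:,:2].astype(np.float32);print('rect',cv2.minAreaRect(pts))
# knob: black in both views
for d,n,box in((b,'top',(290,165,365,205)),(s,'scene',(340,195,375,230))):
    P=cloud(d);x0,y0,x1,y1=box
    k=(d['image'].max(2)<45);mm=np.zeros_like(k);mm[y0:y1,x0:x1]=k[y0:y1,x0:x1]
    mm&=P[...,2]>150
    vv,uu=np.nonzero(mm);print(n,mm.sum(),uu.mean(),vv.mean(),np.median(P[mm],0).round(1))
# steel rail: points of cloud above 250
for d in(b,s):
    P=cloud(d);m=(P[...,2]>230)&(P[...,0]>450)&(P[...,0]<800)&(abs(P[...,1])<150);print(m.sum(), P[m].min(0) if m.any() else'',P[m].max(0) if m.any() else '')
b2=cv2.resize(im[150:280,265:395],None,fx=4.6,fy=4.6,interpolation=cv2.INTER_CUBIC);c2=cv2.resize(s['image'][170:320,280:410],None,fx=4,fy=4,interpolation=cv2.INTER_CUBIC)
cv2.imwrite('pics/c1.png',np.clip(np.hstack([cv2.resize(b2,(400,400)),cv2.resize(c2,(400,460))[:400]])*1.5,0,255).astype(np.uint8))
E
```

```text
(283, 158) [730.4  82.4  70. ] [717.7  69.4  70.2]
(377, 161) [ 725.8 -156.    70. ] [ 712.6 -143.5   70.3]
(375, 267) [ 456.7 -152.9   70. ] [ 469.  -140.4   70.3]
(279, 265) [458.4  86.2  70. ] [471.   74.   70.2]
None
rect ((589.6807861328125, -32.74876403808594), (240.13937377929688, 285.7757263183594), 89.00031280517578)
top 491 327.9348268839104 183.88798370672097 [616.8 -33.7 308.7]
scene 183 356.5081967213115 212.79781420765028 [622.6 -42.4 310.2]
1694 [ 561.76862058 -121.08712615  230.22243225] [641.53878985  54.43624386 331.60135823]
1525 [ 564.53800059 -123.95909002  230.01069379] [645.0785509   58.02354315 327.60843292]
```

View pics/c1.png

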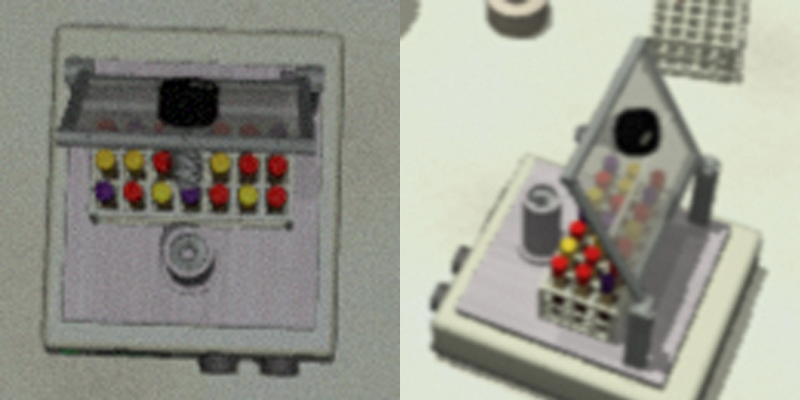

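The close-up shows the boss at (326.4,232) and the rail standing toward the robot at z of about 310, so the cover is open roughly 0.96 rad. That puts the mixer centre at about (593,-35) with yaw -0.01, and the hinge at (663,-36,174). I'll raise the arm and move above and behind the cover with the fingers shut.

Emit:
play_rows:
  travel:
    - [0,0,-0.0325]
    - [0,0,-0.0325]
    - [0,0,-0.0325]
    - [0,0,-0.0325]
    - [0.0253,0.0318,0]
    - [0.0253,0.0318,0]
    - [0.0253,0.0318,0]
    - [0.0253,0.0318,0]
    - [0.0253,0.0318,0]
    - [0.0253,0.0318,0]
    - [0.0253,0.0318,0]
    - [0.0253,0.0318,0]
  rotation:
    - [0,0,-0.079]
    - [0,0,-0.079]
    - [0,0,-0.079]
    - [0,0,-0.079]
    - [0,0,0]
    - [0,0,0]
    - [0,0,0]
    - [0,0,0]
    - [0,0,0]
    - [0,0,0]
    - [0,0,0]
    - [0,0,0]
  grip: [0,0,0,0,0,0,0,0,0,0,0,0]

```text
clock: 1.2
position: [397.2, 337.9, 361.4]
ee_rot: [1.0, 0.0, 0.0, -0.0]
contact_force: [-0.1, -0.4, 0.3]
gripper_width: 0.1
```

Emit:
play_rows:
  travel:
    - [0.0253,0.0318,0]
    - [0.0253,0.0318,0]
    - [0.0253,0.0318,0]
    - [0.0253,0.0318,0]
    - [0.0253,0.0318,0]
    - [0.0253,0.0318,0]
    - [0.0253,0.0318,0]
    - [0.0253,0.0318,0]
    - [0.0253,0.0318,0]
    - [0.0253,0.0318,0]
    - [0,0,0]
    - [0,0,0]
  rotation:
    - [0,0,0]
    - [0,0,0]
    - [0,0,0]
    - [0,0,0]
    - [0,0,0]
    - [0,0,0]
    - [0,0,0]
    - [0,0,0]
    - [0,0,0]
    - [0,0,0]
    - [0,0,0]
    - [0,0,0]
  grip: [0,0,0,0,0,0,0,0,0,0,0,0]

```text
clock: 2.2
position: [650.4, 19.7, 359.3]
ee_rot: [1.0, -0.002, -0.001, 0.0]
contact_force: [-0.9, 1.1, 0.2]
gripper_width: 0.1
```

Emit:
play_rows:
  travel:
    - [-0.014,0,0.03]
    - [-0.014,0,0.03]
    - [-0.0145,0,0.0025]
    - [-0.0145,0,0.0025]
    - [-0.009,0,0.0075]
    - [-0.009,0,0.0075]
    - [-0.0096,0,0.0108]
    - [-0.0096,0,0.0108]
  rotation:
    - [0,0,0]
    - [0,0,0]
    - [0,0,0]
    - [0,0,0]
    - [0,0,0]
    - [0,0,0]
    - [0,0,0]
    - [0,0,0]
  grip: [0,0,0,0,0,0,0,0]

```text
clock: 2.87
position: [555.6, 23.1, 261.0]
ee_rot: [1.0, 0.001, 0.003, -0.001]
contact_force: [1.7, 0.7, 0.1]
gripper_width: -0.3
```

Emit:
play_rows:
  travel:
    - [-0.0072,0,0.0125]
    - [-0.0072,0,0.0125]
    - [-0.0045,0,0.0138]
    - [-0.0045,0,0.0138]
    - [-0.001,0,0.007]
    - [-0.001,0,0.007]
    - [-0.001,0,0.007]
  rotation:
    - [0,0,0]
    - [0,0,0]
    - [0,0,0]
    - [0,0,0]
    - [0,0,0]
    - [0,0,0]
    - [0,0,0]
  grip: [0,0,0,0,0,0,0]

```text
clock: 3.45
position: [529.0, 22.3, 186.6]
ee_rot: [1.0, 0.001, 0.001, -0.0]
contact_force: [-1.7, 1.5, 2.1]
gripper_width: -0.1
```

Emit:
play_rows:
  travel:
    - [0,0,0.003]
    - [0,0,0.003]
    - [0,0,0.002]
    - [0,0,0]
  rotation:
    - [0,0,0]
    - [0,0,0]
    - [0,0,0]
    - [0,0,0]
  grip: [0,0,0,0]

```text
clock: 3.78
position: [529.5, 22.0, 178.1]
ee_rot: [1.0, 0.0, 0.001, -0.0]
contact_force: [-0.2, 1.3, 0.9]
gripper_width: 0.3
```

Emit:
play_rows:
  travel:
    - [0,0,0.002]
    - [0,0,0.002]
    - [0,0,0]
  rotation:
    - [0,0,0]
    - [0,0,0]
    - [0,0,0]
  grip: [0,0,0]

```text
clock: 4.03
position: [530.0, 22.0, 177.0]
ee_rot: [1.0, 0.001, 0.002, 0.0]
contact_force: [-5.6, 2.7, 14.3]
gripper_width: -0.6
```

```bash
python3 - <<'E'
from h import *
print(arm.read_state()['contact_force'],arm.read_state()['joints'])
b=shot('top');s=shot('scene')
b2=cv2.resize(b['image'][150:280,265:395],(400,400),interpolation=cv2.INTER_CUBIC);c2=cv2.resize(s['image'][170:300,280:410],(400,400),interpolation=cv2.INTER_CUBIC)
cv2.imwrite('pics/c2.png',np.clip(np.hstack([b2,c2])*1.5,0,255).astype(np.uint8))
E
```

```text
[-5.64945909  2.66006411 14.34607786] [ 0.34824422  0.27128351 -0.30634128  0.00142827 -0.99026247  1.22341906]
```

View pics/c2.png

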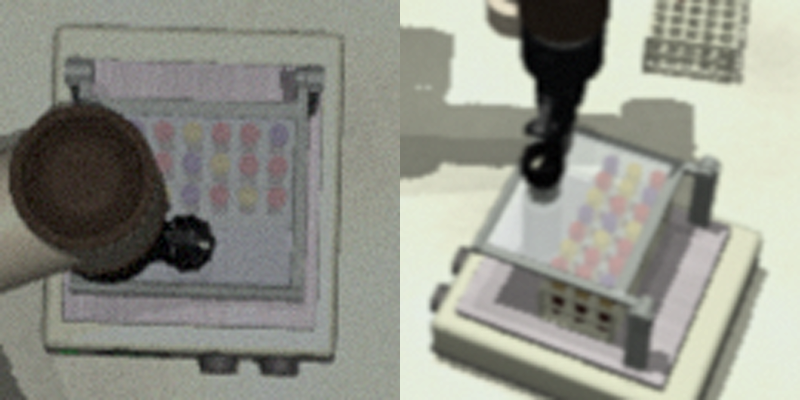

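The cover met its stop: fingertip z is 177, as predicted, at 14 N, and the view shows the panel level with the knob at crop (190,243). I'll back off and measure the knob.

Emit:
play_rows:
  travel:
    - [0,0,-0.01]
    - [0,0,-0.03]
    - [0,0,-0.04]
    - [0,0,-0.04]
    - [0,-0.04,0]
    - [0,-0.04,0]
    - [0,0,0]
    - [0,0,0]
    - [0,0,0]
    - [0,0,0]
    - [0,0,0]
    - [0,0,0]
  rotation:
    - [0,0,0]
    - [0,0,0]
    - [0,0,0]
    - [0,0,0]
    - [0,0,0]
    - [0,0,0]
    - [0,0,0.12]
    - [0,0,0.12]
    - [0,0,0.12]
    - [0,0,0.12]
    - [0,0,0.12]
    - [0,0,0]
  grip: [0,0,0,0,0.5,1,1,1,1,1,1,1]

```text
clock: 5.13
position: [529.1, 101.6, 293.9]
ee_rot: [0.955, -0.297, -0.0, 0.0]
contact_force: [0.3, -0.4, -0.4]
gripper_width: 85.6
```

```bash
cat >> h.py <<'E'
def cloud(d):
    v,u=np.mgrid[0:480,0:640];K=d['camera_matrix']
    n=cv2.undistortPoints(np.stack([u,v],-1).reshape(-1,1,2).astype(float),K,np.array([d['k1'],0,0,0.])).reshape(480,640,2)
    P=np.dstack([n,np.ones((480,640))])*d['depth'][...,None]
    return (P-np.array(d['t']).ravel())@np.array(d['R'])
def knob(f=None,z=228):
    b=shot('top');P=cloud(b);im=b['image']
    m=((im.max(2)<60)&(np.hypot(P[...,0]-528,P[...,1]+34)<32)&(P[...,2]>185)).astype(np.uint8)
    m=cv2.morphologyEx(m,cv2.MORPH_OPEN,np.ones((3,3),np.uint8));m=cv2.morphologyEx(m,cv2.MORPH_CLOSE,np.ones((5,5),np.uint8))
    n,l,st,ce=cv2.connectedComponentsWithStats(m);i=1+st[1:,4].argmax()
    cn=max(cv2.findContours((l==i).astype(np.uint8),0,2)[0],key=cv2.contourArea)
    (u,v),r=cv2.minEnclosingCircle(cn);u,v=ce[i]
    t=np.hypot(P[...,0]-528,P[...,1]+34)<12
    Z=P[t][:,2];print('knob px',u,v,r,st[i],'at z',z,onz(b,u,v,z).round(1),'topZ med/mean',np.median(Z).round(2),Z[abs(Z-np.median(Z))<6].mean().round(2))
    pan=(abs(abs(P[...,1]+34)-57)<14)&(P[...,0]>510)&(P[...,0]<545);print('panel z',np.median(P[pan][:,2]).round(2),'state',arm.read_state()['clock'],arm.read_state()['contact_force'].round(2))
    if f: cv2.imwrite('pics/'+f,np.clip(cv2.resize(im[150:280,265:395],(600,600),interpolation=cv2.INTER_CUBIC)*1.6,0,255).astype(np.uint8))
E
python3 - <<'E'
from h import *
knob('k1.png');print(arm.read_state()['joints'])
E
```

```text
knob px 325.33734939759034 228.66265060240963 9.192488670349121 [317 220  17  18 249] at z 228 [530.4 -31.5 228. ] topZ med/mean 228.1 228.13
panel z 176.59 state 5.1833 [ 0.21  0.21 -0.02]
[ 4.90802384e-01  1.97872703e-01 -9.77349644e-02  6.26803196e-05
 -1.27545430e+00  4.82223748e-01]
```

View pics/k1.png

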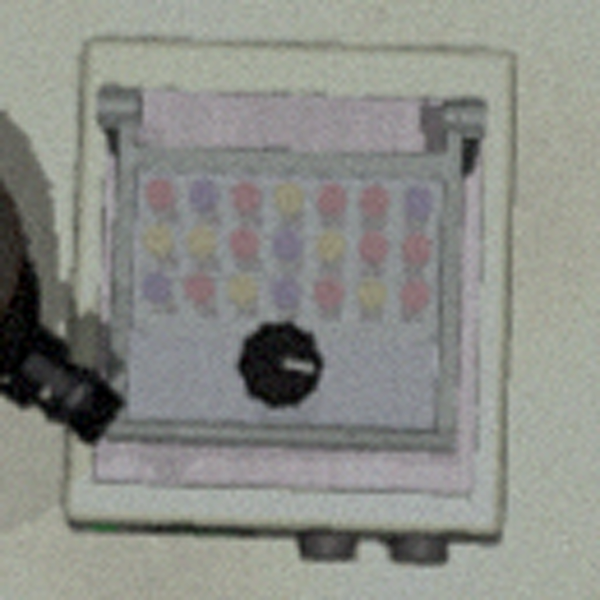

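The knob is at crop (281,365), world (529,-33.5), and agrees with the hinge prediction. Its top is at 228.1 mm, so lift is about 22 mm. The index points to world -y, which puts the screw at about -1.64 rad.

Emit:
play_rows:
  travel:
    - [0,0,0]
    - [0,0,0]
    - [0,0,0]
    - [0,0,0]
    - [0,0,0]
    - [0.0315,0.0122,0]
    - [0.0315,0.0122,0]
    - [0.0315,0.0122,0]
    - [0.0315,0.0122,0]
    - [0,0,0.02]
    - [0,0,0.02]
    - [0,0,0]
  rotation:
    - [0,0,0.12]
    - [0,0,0.12]
    - [0,0,0.12]
    - [0,0,0.12]
    - [0,0,0.12]
    - [0,0,0]
    - [0,0,0]
    - [0,0,0]
    - [0,0,0]
    - [0,0,0]
    - [0,0,0]
    - [0,0,0]
  grip: [1,1,1,1,1,1,1,1,1,1,1,1]

```text
clock: 6.18
position: [526.7, -34.4, 250.2]
ee_rot: [0.825, -0.564, -0.003, 0.002]
contact_force: [-0.7, -0.3, -1.4]
gripper_width: 85.1
```

```bash
python3 - <<'E'
from h import *
s=arm.read_state();R=Rn.from_quat(s['ee_rot']).as_matrix();print(s['position'],s['joints'],R.T@(np.array([529,-33.5,200])-s['position']),s['contact_force'],s['wrist_torque'])
E
```

```text
[526.73095093 -34.37412641 250.15104779] [ 0.24128893  0.20956848 -0.1923486  -0.00202509 -1.17668587  0.13063035] [ 0.1519562  -2.80754965 50.13117642] [-0.71921818 -0.3276237  -1.36535461] [0.03093977 0.09581106 0.04706812]
```

Emit:
play_rows:
  travel:
    - [0,-0.002,0.02]
    - [0,0,0.02]
    - [0,0,0.01]
    - [0,0,0]
    - [0,0,0]
    - [0,0,0]
    - [0,0,0]
    - [0,0,0]
    - [0,0,0]
  rotation:
    - [0,0,0]
    - [0,0,0]
    - [0,0,0]
    - [0,0,0]
    - [0,0,0]
    - [0,0,0]
    - [0,0,0]
    - [0,0,0]
    - [0,0,0]
  grip: [1,1,1,1,0.2,0.2,0.2,0.2,0.2]

```text
clock: 6.93
position: [533.8, -31.8, 206.2]
ee_rot: [0.826, -0.564, 0.003, -0.003]
contact_force: [3.7, 1.8, 2.2]
gripper_width: 37.2
```

```bash
python3 - <<'E'
from h import *
s=arm.read_state();R=Rn.from_quat(s['ee_rot']).as_matrix();print(s['position'],R.T@s['contact_force'],R.T@s['wrist_torque'],s['gripper_width'])
E
```

```text
[533.82836415 -31.82773784 206.24903566] [-0.38135268 -4.09346014 -2.14841725] [ 1.2925174  -0.15702046  0.01409302] 37.19057710071971
```

Emit:
play_rows:
  travel:
    - [0,0,0]
    - [0,0,0]
  rotation:
    - [0,0,0]
    - [0,0,0]
  grip: [0.2,0.2]

```text
clock: 7.1
position: [533.8, -31.8, 206.2]
ee_rot: [0.826, -0.564, 0.003, -0.003]
contact_force: [5.5, 3.4, 3.1]
gripper_width: 37.0
```

```bash
python3 - <<'E'
from h import *
knob()
s=arm.read_state();R=Rn.from_quat(s['ee_rot']).as_matrix();print(s['position'],R.T@s['contact_force'],R.T@s['wrist_torque'],s['gripper_width'])
E
```

```text
knob px 322.56567425569176 204.32224168126095 19.15584373474121 [ 304  186   38   38 1142] at z 228 [585.4 -24.4 228. ] topZ med/mean 565.82 565.78
panel z 535.44 state 7.15 [4.73 3.02 2.88]
[533.81899922 -31.84423553 206.13574968] [-1.08992415 -5.52536505 -2.84447542] [ 1.36542588 -0.31498258  0.02377804] 37.46626303117202
```

The grip closed on the knob at 37 mm with a side load of about 5.5 N and a little high, so the knob sits roughly 3 mm further toward +x. I'll regrasp lower and shifted.

Emit:
play_rows:
  travel:
    - [0,0,0]
    - [0,0,0]
    - [0,0,0]
    - [0,-0.003,0.003]
    - [0,0,0.003]
    - [0,0,0]
    - [0,0,0]
    - [0,0,0]
    - [0,0,0]
    - [0,0,0]
    - [0,0,0]
  rotation:
    - [0,0,0]
    - [0,0,0]
    - [0,0,0]
    - [0,0,0]
    - [0,0,0]
    - [0,0,0]
    - [0,0,0]
    - [0,0,0]
    - [0,0,0]
    - [0,0,0]
    - [0,0,0]
  grip: [0.7,0.7,0.7,0.7,0.7,0.7,0.2,0.2,0.2,0.2,0.2]

```text
clock: 8.07
position: [533.9, -31.6, 198.2]
ee_rot: [0.825, -0.565, 0.0, -0.0]
contact_force: [-1.0, -0.5, -0.8]
gripper_width: 37.3
```

```bash
cat >> h.py <<'E'
def st():
    s=arm.read_state();R=Rn.from_quat(s['ee_rot']).as_matrix()
    print(s['clock'],'pos',s['position'].round(1),'head',np.arctan2(R[1,0],R[0,0]).round(3),'tilt',R[:,2].round(3),'F',(R.T@s['contact_force']).round(2),'T',(R.T@s['wrist_torque']).round(3),'w',s['gripper_width'].round(1),'j6',s['joints'][5].round(2))
E
python3 -c "from h import *;st()"
```

```text
Traceback (most recent call last):
  File "h.py", line 38, in st
    print(s['clock'],'pos',s['position'].round(1),'head',np.arctan2(R[1,0],R[0,0]).round(3),'tilt',R[:,2].round(3),'F',(R.T@s['contact_force']).round(2),'T',(R.T@s['wrist_torque']).round(3),'w',s['gripper_width'].round(1),'j6',s['joints'][5].round(2))
                                                                                                                                                                                                  ^^^^^^^^^^^^^^^^^^^^^^^^
AttributeError: 'float' object has no attribute 'round'
```

Emit:
play_rows:
  travel:
    - [0,0,-0.0002]
    - [0,0,-0.0002]
    - [0,0,-0.0002]
    - [0,0,-0.0002]
    - [0,0,-0.0002]
    - [0,0,-0.0002]
    - [0,0,-0.0002]
    - [0,0,-0.0002]
    - [0,0,-0.0002]
    - [0,0,-0.0002]
    - [0,0,0]
  rotation:
    - [0,0,-0.1]
    - [0,0,-0.1]
    - [0,0,-0.1]
    - [0,0,-0.1]
    - [0,0,-0.1]
    - [0,0,-0.1]
    - [0,0,-0.1]
    - [0,0,-0.1]
    - [0,0,-0.1]
    - [0,0,-0.1]
    - [0,0,0]
  grip: [0.2,0.2,0.2,0.2,0.2,0.2,0.2,0.2,0.2,0.2,0.2]

```text
clock: 8.98
position: [535.0, -30.4, 200.3]
ee_rot: [0.995, -0.099, 0.001, -0.001]
contact_force: [2.1, 4.1, -1.0]
gripper_width: 37.9
```

```bash
sed -i "s/s\['gripper_width'\].round(1)/round(s['gripper_width'],1)/;s/'pos',s/'pos',s/" h.py
python3 -c "from h import *;st()"
```

```text
8.9833 pos [535.  -30.4 200.3] head -0.198 tilt [ 0.003  0.002 -1.   ] F [ 1.21 -4.47  1.03] T [ 1.431  0.33  -0.024] w 37.9 j6 1.13
```

Emit:
play_rows:
  travel:
    - [0,-0.001,-0.0002]
    - [0,-0.001,-0.0002]
    - [0,0,-0.0002]
    - [0,0,-0.0002]
    - [0,0,-0.0002]
    - [0,0,-0.0002]
    - [0,0,-0.0002]
    - [0,0,0]
  rotation:
    - [0,0,-0.1]
    - [0,0,-0.1]
    - [0,0,-0.1]
    - [0,0,-0.1]
    - [0,0,-0.1]
    - [0,0,-0.1]
    - [0,0,-0.1]
    - [0,0,0]
  grip: [0.2,0.2,0.2,0.2,0.2,0.2,0.2,0.2]

```text
clock: 9.65
position: [534.8, -29.1, 201.6]
ee_rot: [0.969, 0.247, 0.001, -0.0]
contact_force: [2.4, 3.0, -0.8]
gripper_width: 37.3
```

```bash
python3 -c "from h import *;st()"
```

```text
9.65 pos [534.8 -29.1 201.6] head 0.5 tilt [ 0.002  0.001 -1.   ] F [ 3.56 -1.47  0.79] T [0.467 0.869 0.024] w 37.3 j6 1.82
```

Emit:
play_rows:
  travel:
    - [0,0,0]
    - [0,0,0]
    - [0,0,0]
    - [0,0,-0.02]
    - [0,0,-0.02]
    - [0,0,-0.02]
    - [0.016,-0.0293,0]
    - [0.016,-0.0293,0]
    - [0.016,-0.0293,0]
    - [0.016,-0.0293,0]
    - [0,0,0]
  rotation:
    - [0,0,0]
    - [0,0,0]
    - [0,0,0]
    - [0,0,0]
    - [0,0,0]
    - [0,0,0]
    - [0,0,0]
    - [0,0,0]
    - [0,0,0]
    - [0,0,0]
    - [0,0,0]
  grip: [0.7,0.7,0.7,0.7,0.7,0.7,0.7,0.7,0.7,0.7,0.7]

```text
clock: 10.57
position: [534.1, 107.7, 261.4]
ee_rot: [0.969, 0.249, 0.0, -0.0]
contact_force: [-0.6, -0.2, 0.7]
gripper_width: 60.0
```

```bash
python3 -c "
from h import *
knob('k2.png');st()"
```

```text
knob px 325.4488188976378 228.62992125984252 9.300638198852539 [317 220  18  18 254] at z 228 [530.5 -31.8 228. ] topZ med/mean 231.05 231.2
panel z 176.74 state 10.6167 [-0.49 -0.94 -0.71]
10.6167 pos [533.8 106.  261.3] head 0.502 tilt [-0.001 -0.001 -1.   ] F [-0.89  0.59  0.71] T [-0.028 -0.022  0.001] w 60.2 j6 1.58
```

View pics/k2.png

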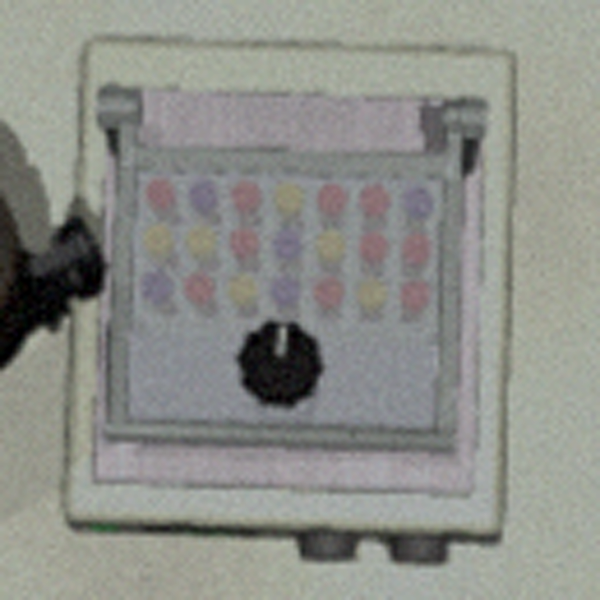

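The index line now points to +x and the knob top is at 231.1 mm. That is 3.0 mm up for about 1.6 rad, which fits 12 mm per turn, and it hasn't dropped yet: about 0.5 rad remains. I'll regrasp and go on.

Emit:
play_rows:
  travel:
    - [-0.016,0.0299,0]
    - [-0.016,0.0299,0]
    - [-0.016,0.0299,0]
    - [-0.016,0.0299,0]
    - [0,0,0.02]
    - [0,0,0.02]
    - [0,0,0.02]
    - [0,0,0]
  rotation:
    - [0,0,0]
    - [0,0,0]
    - [0,0,0]
    - [0,0,0]
    - [0,0,0]
    - [0,0,0]
    - [0,0,0]
    - [0,0,0]
  grip: [0.7,0.7,0.7,0.7,0.7,0.7,0.7,0.7]

```text
clock: 11.28
position: [532.0, -33.3, 197.5]
ee_rot: [0.969, 0.246, -0.005, -0.001]
contact_force: [-0.5, 0.3, -0.6]
gripper_width: 59.8
```

Emit:
play_rows:
  travel:
    - [0,0,0]
    - [0,0,0]
    - [0,0,0]
    - [0,0,0]
    - [0,0,0]
  rotation:
    - [0,0,0]
    - [0,0,0]
    - [0,0,0]
    - [0,0,0]
    - [0,0,0]
  grip: [0.2,0.2,0.2,0.2,0.2]

```text
clock: 11.7
position: [533.8, -29.9, 202.8]
ee_rot: [0.969, 0.247, -0.001, -0.002]
contact_force: [-6.8, 8.3, 2.3]
gripper_width: 37.6
```

```bash
python3 -c "from h import *;st()"
```

```text
11.7 pos [533.8 -29.9 202.8] head 0.5 tilt [-0.002  0.003 -1.   ] F [ -1.99 -10.58  -2.22] T [ 2.847 -0.458  0.049] w 37.6 j6 1.83
```

Emit:
play_rows:
  travel:
    - [0,-0.002,0]
    - [0,-0.002,0]
    - [0,0,-0.0002]
    - [0,0,-0.0002]
    - [0,0,-0.0002]
    - [0,0,0]
  rotation:
    - [0,0,0]
    - [0,0,0]
    - [0,0,-0.1]
    - [0,0,-0.1]
    - [0,0,-0.1]
    - [0,0,0]
  grip: [0.2,0.2,0.2,0.2,0.2,0.2]

```text
clock: 12.2
position: [533.6, -29.4, 203.2]
ee_rot: [0.921, 0.39, 0.0, 0.001]
contact_force: [0.3, -5.2, -1.8]
gripper_width: 37.6
```

```bash
python3 -c "from h import *;st()"
```

```text
12.2 pos [533.6 -29.4 203.2] head 0.802 tilt [ 0.001 -0.002 -1.   ] F [-3.48  3.81  1.82] T [-1.176 -1.229 -0.042] w 37.6 j6 2.12
```

Emit:
play_rows:
  travel:
    - [0,0,-0.0002]
    - [0,0,-0.0002]
    - [0,0,0]
  rotation:
    - [0,0,-0.1]
    - [0,0,-0.1]
    - [0,0,0]
  grip: [0.2,0.2,0.2]

```text
clock: 12.45
position: [533.6, -29.3, 203.3]
ee_rot: [0.877, 0.48, -0.0, 0.001]
contact_force: [-1.1, -6.5, -1.0]
gripper_width: 37.4
```

```bash
python3 -c "from h import *;st()"
```

```text
12.45 pos [533.6 -29.3 203.3] head 1.0 tilt [ 0.001 -0.002 -1.   ] F [-6.08  2.65  1.04] T [-0.87  -1.246 -0.044] w 37.4 j6 2.32
```

Emit:
play_rows:
  travel:
    - [-0.0025,0.0016,-0.0002]
    - [0,0,-0.0002]
    - [0,0,0]
    - [0,0,0]
    - [0,0,0]
    - [0,0,0]
    - [0,0,-0.02]
    - [0,0,-0.02]
    - [0,0,-0.02]
    - [0,0,0]
  rotation:
    - [0,0,-0.1]
    - [0,0,-0.1]
    - [0,0,0]
    - [0,0,0]
    - [0,0,0]
    - [0,0,0]
    - [0,0,0]
    - [0,0,0]
    - [0,0,0]
    - [0,0,0]
  grip: [0.2,0.2,0.2,0.7,0.7,0.7,0.7,0.7,0.7,0.7]

```text
clock: 13.28
position: [536.0, -31.3, 268.0]
ee_rot: [0.825, 0.565, 0.004, 0.003]
contact_force: [-0.3, -0.0, 0.8]
gripper_width: 59.9
```

Emit:
play_rows:
  travel:
    - [0.0312,-0.0121,0]
    - [0.0312,-0.0121,0]
    - [0.0312,-0.0121,0]
    - [0.0312,-0.0121,0]
    - [0,0,0]
  rotation:
    - [0,0,0]
    - [0,0,0]
    - [0,0,0]
    - [0,0,0]
    - [0,0,0]
  grip: [0.7,0.7,0.7,0.7,0.7]

```text
clock: 13.7
position: [533.9, 106.9, 262.8]
ee_rot: [0.824, 0.566, 0.001, -0.0]
contact_force: [0.2, -0.3, -0.3]
gripper_width: 59.7
```

```bash
python3 -c "
from h import *
knob('k3.png');st()"
```

```text
knob px 325.5472440944882 228.75590551181102 9.300638198852539 [317 220  18  18 254] at z 228 [530.2 -32.  228. ] topZ med/mean 227.04 226.99
panel z 177.03 state 13.75 [-0.38  0.18 -0.14]
13.75 pos [533.6 105.1 262.7] head 1.203 tilt [ 0.  0. -1.] F [ 0.03 -0.42  0.14] T [-0.005 -0.036  0.015] w 59.6 j6 2.28
```

View pics/k3.png

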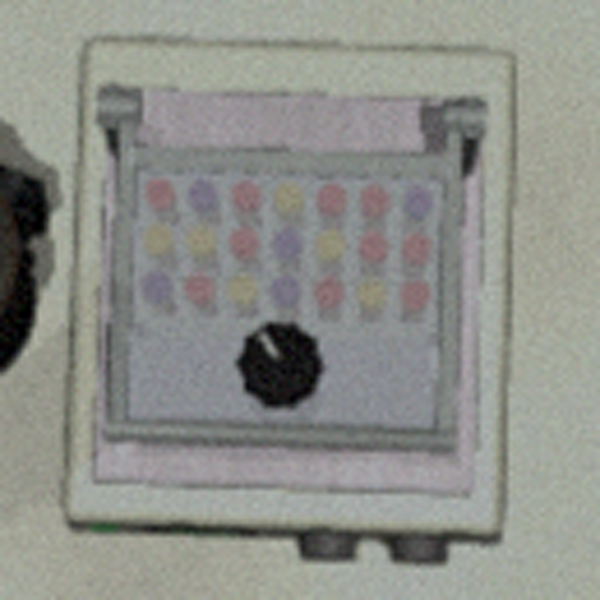

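The knob dropped: its top is at 227.0 mm, where 232.4 would be expected without the drop, and the index has moved to about +0.6 rad. The drop point works out near +0.35 rad, so forward travel from here is about 6.5 rad, ending with the top near 214 mm. I'll regrasp and turn forward.

Emit:
play_rows:
  travel:
    - [-0.0315,0.0123,0]
    - [-0.0315,0.0123,0]
    - [-0.0315,0.0123,0]
    - [-0.0315,0.0123,0]
    - [0,0,0.0216]
    - [0,0,0.0216]
    - [0,0,0.0216]
    - [0,0,0]
    - [0,0,0]
    - [0,0,0]
  rotation:
    - [0,0,0]
    - [0,0,0]
    - [0,0,0]
    - [0,0,0]
    - [0,0,0]
    - [0,0,0]
    - [0,0,0]
    - [0,0,0]
    - [0,0,0]
    - [0,0,0]
  grip: [0.7,0.7,0.7,0.7,0.7,0.7,0.7,0.7,0.7,0.7]

```text
clock: 14.58
position: [534.6, -32.9, 199.5]
ee_rot: [0.825, 0.565, 0.001, 0.001]
contact_force: [-1.3, 0.2, 0.6]
gripper_width: 60.1
```

Emit:
play_rows:
  travel:
    - [0,0,0]
    - [0,0,0]
    - [0,0,0]
    - [0,0,0]
    - [0,0,0]
  rotation:
    - [0,0,0]
    - [0,0,0]
    - [0,0,0]
    - [0,0,0]
    - [0,0,0]
  grip: [0.2,0.2,0.2,0.2,0.2]

```text
clock: 15.0
position: [532.5, -32.0, 199.9]
ee_rot: [0.825, 0.565, -0.0, -0.001]
contact_force: [-4.8, 2.4, 5.9]
gripper_width: 37.3
```

```bash
python3 -c "from h import *;st()"
```

```text
15.0 pos [532.5 -32.  199.9] head 1.201 tilt [-0.001  0.001 -1.   ] F [ 0.53 -5.4  -5.89] T [1.815 0.212 0.035] w 37.3 j6 2.53
```

Emit:
play_rows:
  travel:
    - [0.001,-0.002,-0.001]
    - [0,0,0.0002]
    - [0,0,0.0002]
    - [0,0,0.0002]
    - [0,0,0.0002]
    - [0,0,0.0002]
    - [0,0,0.0002]
    - [0,0,0.0002]
    - [0,0,0.0002]
    - [0,0,0.0002]
    - [0,0,0.0001]
    - [0,0,0]
  rotation:
    - [0,0,0]
    - [0,0,0.1]
    - [0,0,0.1]
    - [0,0,0.1]
    - [0,0,0.1]
    - [0,0,0.1]
    - [0,0,0.1]
    - [0,0,0.1]
    - [0,0,0.1]
    - [0,0,0.1]
    - [0,0,0.1]
    - [0,0,0]
  grip: [0.2,0.2,0.2,0.2,0.2,0.2,0.2,0.2,0.2,0.2,0.2,0.2]

```text
clock: 16.0
position: [531.2, -30.3, 198.3]
ee_rot: [0.995, 0.098, -0.001, -0.0]
contact_force: [-4.6, 2.2, 4.1]
gripper_width: 37.2
```

```bash
python3 -c "from h import *;st()"
```

```text
16.0 pos [531.2 -30.3 198.3] head 0.197 tilt [-0.001  0.001 -1.   ] F [-4.06 -3.05 -4.08] T [ 0.896 -1.157  0.046] w 37.2 j6 1.52
```

Emit:
play_rows:
  travel:
    - [-0.002,-0.0015,-0.0003]
    - [0,0,0.0002]
    - [0,0,0.0002]
    - [0,0,0.0003]
    - [0,0,0.0002]
    - [0,0,0.0002]
    - [0,0,0.0003]
    - [0,0,0.0002]
    - [0,0,0.0002]
    - [0,0,0.0003]
    - [0,0,0.0002]
    - [0,0,0.0002]
  rotation:
    - [0,0,0.12]
    - [0,0,0.12]
    - [0,0,0.12]
    - [0,0,0.12]
    - [0,0,0.12]
    - [0,0,0.12]
    - [0,0,0.12]
    - [0,0,0.12]
    - [0,0,0.12]
    - [0,0,0.12]
    - [0,0,0.12]
    - [0,0,0.12]
  grip: [0.2,0.2,0.2,0.2,0.2,0.2,0.2,0.2,0.2,0.2,0.2,0.2]

```text
clock: 17.0
position: [532.5, -27.9, 196.2]
ee_rot: [0.812, -0.583, 0.002, -0.003]
contact_force: [3.5, 5.6, -1.4]
gripper_width: 37.3
```

```bash
python3 -c "from h import *;st()"
```

```text
17.0 pos [532.5 -27.9 196.2] head -1.245 tilt [ 0.007  0.003 -1.   ] F [-4.21 -5.13  1.45] T [ 1.254 -0.957 -0.039] w 37.3 j6 0.08
```

Emit:
play_rows:
  travel:
    - [-0.001,-0.001,0.0002]
    - [0,0,0.0002]
    - [0,0,0.0002]
    - [0,0,0.0003]
    - [0,0,0.0002]
    - [0,0,0.0002]
    - [0,0,0.0003]
    - [0,0,0.0002]
    - [0,0,0.0002]
    - [0,0,0.0003]
    - [0,0,0.0002]
    - [0,0,0.0002]
  rotation:
    - [0,0,0.12]
    - [0,0,0.12]
    - [0,0,0.12]
    - [0,0,0.12]
    - [0,0,0.12]
    - [0,0,0.12]
    - [0,0,0.12]
    - [0,0,0.12]
    - [0,0,0.12]
    - [0,0,0.12]
    - [0,0,0.12]
    - [0,0,0.12]
  grip: [0.2,0.2,0.2,0.2,0.2,0.2,0.2,0.2,0.2,0.2,0.2,0.2]

```text
clock: 18.0
position: [535.1, -28.7, 194.7]
ee_rot: [-0.227, 0.974, -0.002, 0.005]
contact_force: [7.3, -5.5, -2.6]
gripper_width: 37.1
```

```bash
python3 -c "from h import *;st()"
```

```text
18.0 pos [535.1 -28.7 194.7] head -2.684 tilt [ 0.011 -0.001 -1.   ] F [-4.15 -8.12  2.72] T [ 2.276 -1.301 -0.028] w 37.1 j6 -1.37
```

3.9 rad forward is done. I'll release, wind the wrist back, and check the knob height.

Emit:
play_rows:
  travel:
    - [0,0,0]
    - [0,0,0]
    - [0,0,0]
    - [0,0,-0.022]
    - [0,0,-0.022]
    - [0,0,-0.022]
    - [0,0,0]
    - [0,0,0]
    - [0,0,0]
    - [0,0,0]
    - [0,0,0]
    - [0,0,0]
  rotation:
    - [0,0,0]
    - [0,0,0]
    - [0,0,0]
    - [0,0,0]
    - [0,0,0]
    - [0,0,0]
    - [0,0,-0.12]
    - [0,0,-0.12]
    - [0,0,-0.12]
    - [0,0,-0.12]
    - [0,0,-0.12]
    - [0,0,-0.12]
  grip: [0.7,0.7,0.7,0.7,0.7,0.7,0.7,0.7,0.7,0.7,0.7,0.7]

```text
clock: 19.0
position: [530.3, -28.4, 258.4]
ee_rot: [-0.56, 0.828, 0.0, 0.0]
contact_force: [-0.3, -0.9, -0.6]
gripper_width: 59.9
```

Emit:
play_rows:
  travel:
    - [0,0,0]
    - [0,0,0]
    - [0,0,0]
    - [0,0,0]
    - [0,0,0]
    - [0,0,0]
    - [0,0,0]
    - [0,0,0]
    - [0,0,0]
    - [0,0,0]
  rotation:
    - [0,0,-0.12]
    - [0,0,-0.12]
    - [0,0,-0.12]
    - [0,0,-0.12]
    - [0,0,-0.12]
    - [0,0,-0.12]
    - [0,0,-0.12]
    - [0,0,-0.12]
    - [0,0,-0.12]
    - [0,0,-0.12]
  grip: [0.7,0.7,0.7,0.7,0.7,0.7,0.7,0.7,0.7,0.7]

```text
clock: 19.83
position: [530.3, -28.4, 258.4]
ee_rot: [0.93, -0.368, -0.0, -0.0]
contact_force: [-0.4, 0.2, 0.6]
gripper_width: 59.6
```

Emit:
play_rows:
  travel:
    - [-0.0234,-0.0244,0]
    - [-0.0234,-0.0244,0]
    - [-0.0234,-0.0244,0]
    - [-0.0234,-0.0244,0]
    - [0,0,0]
    - [0,0,0]
    - [0,0,0]
  rotation:
    - [0,0,0]
    - [0,0,0]
    - [0,0,0]
    - [0,0,0]
    - [0,0,0]
    - [0,0,0]
    - [0,0,0]
  grip: [0.7,0.7,0.7,0.7,0.7,0.7,0.7]

```text
clock: 20.42
position: [529.6, 106.8, 258.3]
ee_rot: [0.929, -0.37, -0.0, 0.0]
contact_force: [0.6, -0.4, -0.7]
gripper_width: 60.1
```

```bash
python3 -c "
from h import *
knob('k4.png');st();b=shot('top');s=arm.read_state();R=Rn.from_quat(s['ee_rot']).as_matrix();print(R.T@(np.array([534,-31,192])-s['position']))"
```

```text
knob px 325.4448818897638 229.2244094488189 9.222318649291992 [317 221  18  18 254] at z 228 [529.1 -31.8 228. ] topZ med/mean 219.2 219.41
panel z 176.7 state 20.4667 [-0.98 -0.67 -0.16]
20.4667 pos [529.7 106.3 258.3] head -0.76 tilt [-0. -0. -1.] F [-0.25  1.16  0.16] T [-0.01   0.068  0.014] w 59.7 j6 0.31
[97.45753151 96.23519363 66.3890661 ]
```

View pics/k4.png

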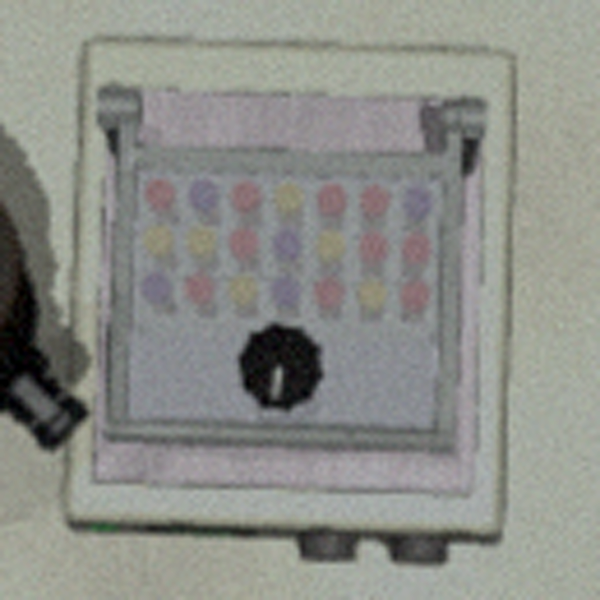

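The index is at crop (276,396), about -3.30 rad, and the knob top is at 219.3 mm. Both agree with 3.9 rad forward, so roughly 2.7 rad remains.

Emit:
play_rows:
  travel:
    - [0.0242,0.0242,0]
    - [0.0242,0.0242,0]
    - [0.0242,0.0242,0]
    - [0.0242,0.0242,0]
    - [0,0,0.0228]
    - [0,0,0.0228]
    - [0,0,0.0228]
    - [0,0,0]
    - [0,0,0]
    - [0,0,0]
  rotation:
    - [0,0,0]
    - [0,0,0]
    - [0,0,0]
    - [0,0,0]
    - [0,0,0]
    - [0,0,0]
    - [0,0,0]
    - [0,0,0]
    - [0,0,0]
    - [0,0,0]
  grip: [0.7,0.7,0.7,0.7,0.7,0.7,0.7,0.7,0.7,0.7]

```text
clock: 21.35
position: [534.3, -30.7, 191.4]
ee_rot: [0.929, -0.371, 0.001, -0.0]
contact_force: [-0.5, -1.2, 0.2]
gripper_width: 59.5
```

Emit:
play_rows:
  travel:
    - [0,0,0]
    - [0,0,0]
    - [0,0,0]
    - [0,0,0]
    - [0,0,0]
    - [0,0,0]
  rotation:
    - [0,0,0]
    - [0,0,0]
    - [0,0,0]
    - [0,0,0]
    - [0,0,0]
    - [0,0,0]
  grip: [0.2,0.2,0.2,0.2,0.2,0.2]

```text
clock: 21.85
position: [533.9, -30.4, 191.6]
ee_rot: [0.929, -0.371, 0.001, -0.0]
contact_force: [-1.6, -2.0, 5.9]
gripper_width: 37.5
```

```bash
python3 -c "from h import *;st()"
```

```text
21.85 pos [533.9 -30.4 191.6] head -0.759 tilt [ 0.002 -0.001 -1.   ] F [ 0.23  2.54 -5.89] T [-0.754 -0.036 -0.013] w 37.5 j6 0.56
```

Emit:
play_rows:
  travel:
    - [0,0,-0.0008]
    - [0,0,0.0002]
    - [0,0,0.0002]
    - [0,0,0.0002]
    - [0,0,0.0002]
    - [0,0,0.0003]
    - [0,0,0.0002]
    - [0,0,0.0002]
    - [0,0,0.0002]
    - [0,0,0.0002]
    - [0,0,0.0003]
    - [0,0,0.0002]
  rotation:
    - [0,0,0.1125]
    - [0,0,0.1125]
    - [0,0,0.1125]
    - [0,0,0.1125]
    - [0,0,0.1125]
    - [0,0,0.1125]
    - [0,0,0.1125]
    - [0,0,0.1125]
    - [0,0,0.1125]
    - [0,0,0.1125]
    - [0,0,0.1125]
    - [0,0,0.1125]
  grip: [0.2,0.2,0.2,0.2,0.2,0.2,0.2,0.2,0.2,0.2,0.2,0.2]

```text
clock: 22.85
position: [532.8, -30.6, 189.1]
ee_rot: [-0.491, 0.871, -0.0, -0.001]
contact_force: [-3.6, -0.8, 4.4]
gripper_width: 37.0
```

Emit:
play_rows:
  travel:
    - [0,0,0.0002]
    - [0,0,0.0002]
    - [0,0,0.0002]
    - [0,0,0.0002]
    - [0,0,0.0002]
    - [0,0,0.0003]
    - [0,0,0.0002]
    - [0,0,0.0002]
    - [0,0,0.0002]
    - [0,0,0.0002]
    - [0,0,0.0003]
    - [0,0,0.0002]
  rotation:
    - [0,0,0.1125]
    - [0,0,0.1125]
    - [0,0,0.1125]
    - [0,0,0.1125]
    - [0,0,0.1125]
    - [0,0,0.1125]
    - [0,0,0.1125]
    - [0,0,0.1125]
    - [0,0,0.1125]
    - [0,0,0.1125]
    - [0,0,0.1125]
    - [0,0,0.1125]
  grip: [0.2,0.2,0.2,0.2,0.2,0.2,0.2,0.2,0.2,0.2,0.2,0.2]

```text
clock: 23.85
position: [532.4, -29.7, 186.5]
ee_rot: [0.161, 0.987, 0.0, -0.001]
contact_force: [-5.3, 2.3, 5.6]
gripper_width: 37.2
```

```bash
python3 -c "from h import *;st()"
```

```text
23.85 pos [532.4 -29.7 186.5] head 2.818 tilt [-0.001  0.001 -1.   ] F [ 5.75  0.55 -5.63] T [-0.148  1.398 -0.022] w 37.2 j6 -2.14
```

Emit:
play_rows:
  travel:
    - [0,0,0]
    - [0,0,0]
    - [0,0,0]
    - [0,0,-0.023]
    - [0,0,-0.023]
    - [0,0,-0.023]
    - [0.0107,0.032,0]
    - [0.0107,0.032,0]
    - [0.0107,0.032,0]
    - [0.0107,0.032,0]
    - [0,0,0]
    - [0,0,0]
  rotation:
    - [0,0,0]
    - [0,0,0]
    - [0,0,0]
    - [0,0,0]
    - [0,0,0]
    - [0,0,0]
    - [0,0,0]
    - [0,0,0]
    - [0,0,0]
    - [0,0,0]
    - [0,0,0]
    - [0,0,0]
  grip: [0.7,0.7,0.7,0.7,0.7,0.7,0.7,0.7,0.7,0.7,0.7,0.7]

```text
clock: 24.85
position: [532.9, 106.4, 254.4]
ee_rot: [0.156, 0.988, -0.0, -0.0]
contact_force: [-0.0, -0.5, -0.0]
gripper_width: 60.1
```

```bash
python3 -c "
from h import *
knob('k5.png',214);knob(z=214);st();s=arm.read_state();R=Rn.from_quat(s['ee_rot']).as_matrix();print(R.T@(np.array([533.5,-30.5,185])-s['position']))"
```

```text
knob px 325.6437246963563 229.58704453441297 9.300638198852539 [318 221  17  18 247] at z 214 [530.2 -31.9 214. ] topZ med/mean 214.71 214.39
panel z 177.15 state 24.9 [ 0.95 -0.66  0.83]
knob px 325.6774193548387 229.57258064516128 9.300638198852539 [318 221  17  18 248] at z 214 [530.2 -32.  214. ] topZ med/mean 213.53 213.65
panel z 176.95 state 24.95 [0.84 0.32 0.07]
24.95 pos [532.8 104.7 254.5] head 2.824 tilt [-0. -0. -1.] F [-0.7   0.57 -0.07] T [-0.007 -0.067  0.   ] w 59.7 j6 -2.38
[ -42.85780973 -128.18879296   69.5204709 ]
```

View pics/k5.png

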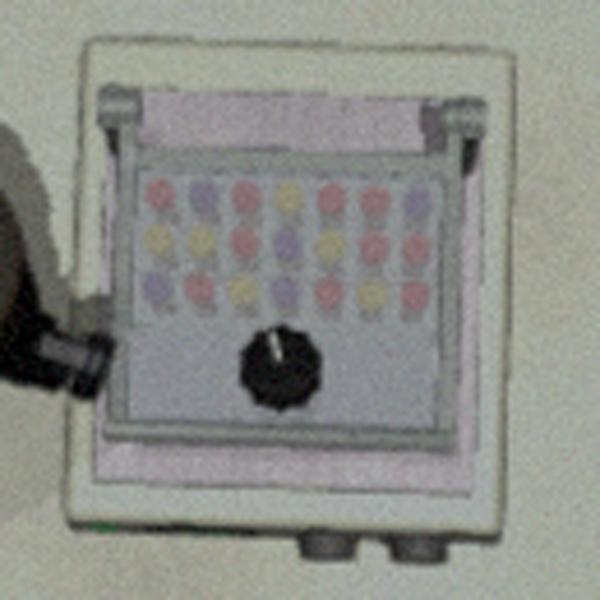

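The knob top is at 214.0 mm, the mean of two readings (lift about 8 mm), and the index is near +0.2 rad, one turn past the drop. The cover panel is still level at 177. I'll regrasp to hold.

Emit:
play_rows:
  travel:
    - [-0.0107,-0.032,0]
    - [-0.0107,-0.032,0]
    - [-0.0107,-0.032,0]
    - [-0.0107,-0.032,0]
    - [0,0,0.0228]
    - [0,0,0.0228]
    - [0,0,0.0228]
    - [0,0,0]
    - [0,0,0]
    - [0,0,0]
  rotation:
    - [0,0,0]
    - [0,0,0]
    - [0,0,0]
    - [0,0,0]
    - [0,0,0]
    - [0,0,0]
    - [0,0,0]
    - [0,0,0]
    - [0,0,0]
    - [0,0,0]
  grip: [0.7,0.7,0.7,0.7,0.7,0.7,0.7,0.7,0.7,0.7]

```text
clock: 25.78
position: [534.3, -30.8, 187.7]
ee_rot: [0.159, 0.987, 0.0, 0.001]
contact_force: [-0.1, 0.3, 0.3]
gripper_width: 59.5
```

Emit:
play_rows:
  travel:
    - [0,0,0]
    - [0,0,0]
    - [0,0,0]
    - [0,0,0]
    - [0,0,0]
    - [0,0,0]
    - [0,0,-0.0008]
    - [0,0,0]
    - [0,0,0]
  rotation:
    - [0,0,0]
    - [0,0,0]
    - [0,0,0]
    - [0,0,0]
    - [0,0,0]
    - [0,0,0]
    - [0,0,0]
    - [0,0,0]
    - [0,0,0]
  grip: [0.2,0.2,0.2,0.2,0.2,0.2,0.2,0.2,0.2]

```text
clock: 26.53
position: [534.3, -30.2, 188.0]
ee_rot: [0.158, 0.987, 0.0, 0.001]
contact_force: [0.6, -1.1, 4.0]
gripper_width: 37.4
```

```bash
python3 -c "from h import *;st();print(arm.read_state()['joint_vel'].round(4))"
```

```text
26.5333 pos [534.3 -30.2 188. ] head 2.824 tilt [ 0.002 -0.    -1.   ] F [-0.89 -0.9  -3.99] T [ 0.183 -0.275 -0.042] w 37.4 j6 -2.14
[ 0.0022  0.0015  0.0009 -0.0007 -0.002  -0.0018]
```

The grip is steady, with about 4 N on the wrist and no motion. I'll check the neighbouring items by differencing against the first view, then hand in.

```bash
python3 -c "
from h import *
b=shot('top')['image'];a=cv2.imread('pics/t1.png')
for n,(x0,y0,x1,y1) in dict(rack=(100,195,200,258),roll=(160,285,202,325),tray=(435,210,552,310)).items(): print(n,cv2.absdiff(a,b)[y0:y1,x0:x1].mean().round(2),np.percentile(cv2.absdiff(a,b)[y0:y1,x0:x1],99))
st();print(workorder.job_done())"
```

```text
rack 5.37 53.0
roll 4.72 12.609999999999673
tray 4.69 13.0
26.5833 pos [534.3 -30.2 188. ] head 2.824 tilt [ 0.002 -0.    -1.   ] F [-1.38 -1.23 -5.41] T [ 0.195 -0.305 -0.042] w 37.4 j6 -2.14
the job is handed in; nothing more can be done
None
```

The cover is shut and the black hand screw is started and turned one full turn forward. The job was handed in at 26.6 s with the gripper still holding the knob.

- **Cover:** I pushed it onto its stop with about 14 N. The panel still reads 177 mm, the fully shut height.
- **Drop into the thread:** I turned the screw backward about 2.2 rad. On opening the fingers, the knob top was at 227.0 mm, against about 232.4 mm if it had not dropped. That is a fall of about 5.3 mm rather than the nominal 6 mm. The drop came between two looks, so I placed it at about +0.3 rad, good to roughly ±0.2 rad.
- **Forward turn:** I turned it forward about 6.6 rad in two grasps, one full turn from the estimated drop point.
- **Last check before the final grasp:** Two readings of the knob top, 214.7 and 213.5 mm, average near 214, which puts the screw lift at about 8 mm. The index line stood at about +0.2 rad, where about +0.3 was expected.
- **Final grip:** The opening is 37.4 mm on the 39 mm knob, with 4 to 6 N at the wrist and the arm still. Felt through the grip, the knob centre was about 4 mm from where the camera put it, so I centred by force.
- **Other items:** Comparing the first and last top views, the label roll and tray regions changed only by noise. The spare rack region had a few brighter differences (99th percentile 53, against 13 for the others). I put these down to the arm's moving shadow but did not check further; the arm came no nearer to the rack than a pass well above it.

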